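# Cake turntable: carrier plate onto its two pins, then ring tin centred

### The arm

A 6-joint arm with a two-finger parallel gripper is mounted at the origin on the work surface. World frame = base frame: x ahead of the robot, y to its left, z up, the work surface at z = 0. Lengths are in mm, angles in rad, forces in N, time in s.
With the tool pointing down it reaches from about 400 to 825 mm from the base axis. Payload 7 kg.
Tool frame: the origin (TCP) lies midway between the tips of the shut fingers; the grasp point (between the pads) lies 19 mm behind it; z points along the fingers, y is the direction in which the jaws open and shut (so a half turn about z gives the same grasp; the last joint's range is limited). The gripper opens to 88 mm and grips with 3 to 60 N. Pads are 19 mm wide; open, the fingers measure 130 mm over their backs; the gripper's body (78 mm by 193 mm) begins 47 mm behind the grasp point.
Start: joints at [-0.878, 0.359, 0.012, 0, -1.224, -0.288], TCP at [265.811, -620.435, 226.561] pointing down, gripper open.
Joint ranges: [-3.07, 3.07], [-1.43, 2.12], [-1.02, 1.25], [-3.03, 1.67], [-3.05, -0], [-3.03, 3.03]. Speed limits (rad/s): [2.39, 2.39, 3.01, 3.14, 3.14, 3.14].

### API

Orientations are given as a unit quaternion [x, y, z, w].
In Python, from workcell import env gives the robot as it stands.
- The arm moves only by the tool drive_tool, never from a script. Its argument "plan" is a list of rows, each a list of 5 numbers: the shift along the tool's x, y, z in mm, then the turn about the tool's z in degrees, then the finger opening in mm, from 0 to 87.6. In form: [[tx, ty, tz, twist, fingers], ...]. A call has 1 to 5 rows; each row shifts and turns the commanded pose from where the row before left it, along the tool's axes as they then stand; what a row does not reach is not made up. A row lasts 1/10 s, in which the tool goes at most 50 mm and 8.59 degrees, less where a joint would pass 70% of its speed; a pose out of reach is approached as far as the arm can. A call is refused whole if a number of a shift passes 50 or a number of a turn 8.59, either way. A call with a gripper value outside its range is refused whole. The fingers move at their own pace and stop on an object; "force" is the grip in N (left out, the last holds). Time passes only in rows, so rows that do not move let the fingers close. It gives the time, the measured TCP pose, the force and the opening at its end, in the units of the state.
- env.sense(): the state, without advancing time (a new reading comes with each control period).
- env.snapshot(name): name is "side" or "top" or "wrist"; returns the picture (480x640x3 uint8, red, green, blue); there is no depth.
- env.camera_info(name): a dict with "K" (3x3 intrinsics, pixels), "world_to_cam" (4x4, takes a point from world to camera coordinates); the wrist camera has in their place "tool_from_camera" (4x4, takes a point from camera to tool coordinates, whose origin is the TCP and whose axes are the flange's). Camera axes: x right, y down, z forward; pixel columns grow to the right and rows downward; lengths in mm; the calibration is good to about 2 mm. A picture is of the moment at which its call begins: read the wrist's pose just before it. camera_info takes no time and is no camera call.
- env.job_done(): hands the job in, once; it reports no verdict.
The state is a dict: "time_s": time; "joints": joint angles; "qvel": joint speeds; "tau": joint torques, N m; "position": TCP position; "tool_rot": TCP orientation; "contact_force": force on the tool from outside, world axes, zero at the start; "moment": the same for the moment, N m; "width": finger opening in mm.
Only numpy, scipy, OpenCV 4.12 (cv2) and the standard library are available. Lean on these libraries where they do the work, as an engineer would, in place of code of your own. Each camera call takes 0.05 s, during which the arm holds its last target.

### The job

Get the cake turntable ready for greasing the ring tin: first fit the white carrier plate fully down over both red pins of the turntable's swivel head, whose angle you must find by looking or by feel, and then stand the ring tin upright on the centre of the plate. Set both down gently, and leave the other things on the bench where they are.

Things in the scene. Friction and masses are not known exactly. Their poses are not given: they have to be found in the camera images.
- turntable: Cake turntable: dark steel foot 150 mm wide, fixed, small red tab on its -x side. On it an aluminium bar (126 x 24 x 12 mm) swivels stiffly (0.15 N m) about the vertical. Two red pins stand on the bar 58 mm either side of the axis: 9 mm thick, 12 mm tall, upper 5 mm tapered to a 4 mm tip. Origin: under the foot, on the axis.
- turntable_seat (a point): On the turntable's axis at the top face of the bar, 75 mm above the bench, where the plate's web will lie. Its axes are the foot's and do NOT turn with the bar: at the start the line through the two pins lies anywhere within 0.6 rad either side of this x axis, and that angle is not reported.
- plate: White round carrier plate 196 mm across, 0.3 to 0.55 kg, right way up on the bench. Rim ring: radius 68 to 98 mm, 20.5 mm tall; web inside it 16 mm thick, from 4 to 20 mm above the underside. Two 13 mm through holes for the pins in the web at x = +58 and -58 mm, y = 0; either way round fits. Origin: centre of the underside, z up.
- plate_center (a point): Middle of the plate, 12 mm above its underside, in a bridge 40 mm wide (y -20 to 20) between two windows (36 mm along x, 30 mm along y): pinch it along y, a finger in each window, gripper opened part way so that they fit. Fully home this point is 8 mm above the seat point; if the holes miss, the web rests on the pin tips 12 mm higher.
- tin: Steel ring cake tin, open at the top, 164 mm across the base, 176 mm at the rim, wall 55 mm tall, 0.25 to 0.5 kg, upright. In its middle a closed tapered tube, 62 mm tall, 42 mm thick at the foot, 36 mm at the top, to be gripped from above with the fingers inside the tin. Origin: centre of the underside, z up.
- tin_center (a point): Point on the tin's axis, inside the tube, 31 mm above the underside, z up. With the tin standing on the plate it is 39.5 mm above the plate_center point.
- rolling_pin: Bystander: wooden rolling pin 360 mm long, 48 mm thick, lying along its y; origin under its middle.
- scraper: Bystander: dough scraper with steel blade and yellow handle, about 80 x 120 mm, 18 mm tall; origin underneath, near the handle.
- almond_jar: Bystander: closed jar 64 mm wide, 85 mm tall; origin under its middle.
- cutter: Bystander: round copper biscuit cutter 60 mm wide, 35 mm tall; origin under its middle.
- brush: Bystander: pastry brush lying along its x; origin underneath.
- flour_cup: Bystander: blue mug 80 mm wide, 85 mm tall; origin under its middle.
Not all that is in view belongs to the job. Of the things shaped like the plate, the white one is meant. What is shaped like the tin but purple is not meant.

How it is judged:
By the outcome, as a careful person would: the job done as asked, in the order asked, and still so for the second after the job is handed in, with the robot touching nothing.
It also fails if it takes over 72 s, if anything falls off the work surface, if the arm or the gripper's body presses on something with over 40 N, if the wrist force passes 120 N, or if a joint passes its speed limit or range.

## Working session

There is one attempt and no reset: what is moved stays moved. The work goes in short steps, Python scripts to look and compute and a tool call to move; the robot and the scene stay as the last step left them, time stands still between calls to the robot, and variables do not carry over. Pictures are saved under pics/ and viewed, and the job is handed in when it is done.

Besides the shell and the picture viewer there is one more tool, called after "Emit:" as name(argument=value, ...), one argument or row to a line, values as JSON. drive_tool: Moves the arm, as the interface text tells. Its arguments: {"type":"object","properties":{"plan":{"type":"array","items":{"type":"array","items":{"type":"number"}}},"force":{"type":"number"}},"required":["plan"]}

```bash
ls; mkdir -p pics
python3 - <<'E'
from workcell import env
import cv2
print(env.sense())
for n in ["top","side"]:
    im=env.snapshot(n); cv2.imwrite(f"pics/{n}0.png",im[:,:,::-1])
    c=env.camera_info(n); print(n,c)
print(env.camera_info("wrist"))
E
```

```text
pics
{'time_s': 0.0, 'joints': array([-8.77924640e-01,  3.59374128e-01,  1.10617214e-02, -3.31955706e-04,
       -1.22411676e+00, -2.88094261e-01]), 'qvel': array([-9.87108828e-04,  2.83983073e-03,  1.40110107e-04, -1.15026967e-03,
        4.34380598e-04, -2.81718826e-05]), 'tau': array([ 1.02642527e-03, -5.82721782e+01,  2.93051291e+01,  6.99727848e+00,
        6.74785028e-03, -1.34798138e-04]), 'position': array([ 265.59469338, -620.01548614,  225.63547333]), 'tool_rot': array([-2.00954421e-01,  9.79600240e-01,  7.93678288e-04, -2.46916779e-04]), 'contact_force': array([-0.11841397,  0.01849779,  0.49494142]), 'moment': array([ 0.02666075,  0.05755583, -0.02978299]), 'width': 87.42914846341172}
top {'K': array([[443.27836889,   0.        , 324.32031287],
       [  0.        , 443.27836889, 241.7489461 ],
       [  0.        ,   0.        ,   1.        ]]), 'world_to_cam': array([[-3.90558745e-03, -9.99922610e-01, -1.18119026e-02,
         1.35603119e+02],
       [-9.92375975e-01,  5.33064780e-03, -1.23132078e-01,
         5.00414246e+02],
       [ 1.23185514e-01,  1.12409452e-02, -
[... 475 characters left out ...]
+02],
       [ 3.69338077e-01, -6.46824009e-01, -6.67239153e-01,
         1.34823017e+03],
       [ 0.00000000e+00,  0.00000000e+00,  0.00000000e+00,
         1.00000000e+00]])}
{'K': array([[352.32582457,   0.        , 316.8203055 ],
       [  0.        , 352.32582457, 235.91717458],
       [  0.        ,   0.        ,   1.        ]]), 'tool_from_camera': array([[ 4.50008562e-04, -9.66579322e-01, -2.56367339e-01,
         6.84539007e+01],
       [ 9.99999899e-01,  4.29826595e-04,  1.34755924e-04,
        -3.29325399e-01],
       [-2.00587895e-05, -2.56367374e-01,  9.66579417e-01,
        -1.59088978e+02],
       [ 0.00000000e+00,  0.00000000e+00,  0.00000000e+00,
         1.00000000e+00]])}
```

View pics/top0.png

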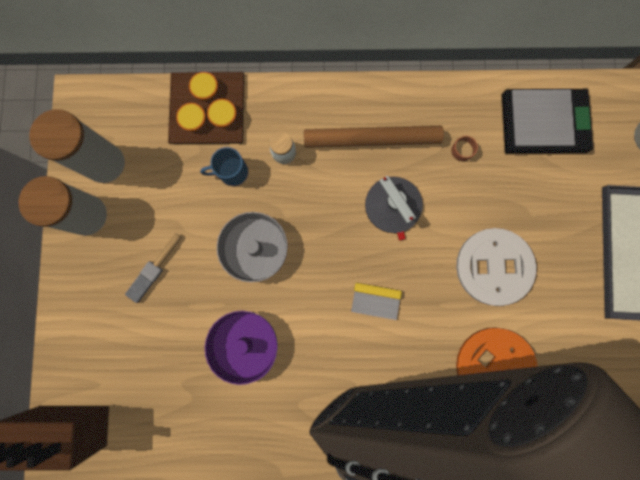

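View pics/side0.png

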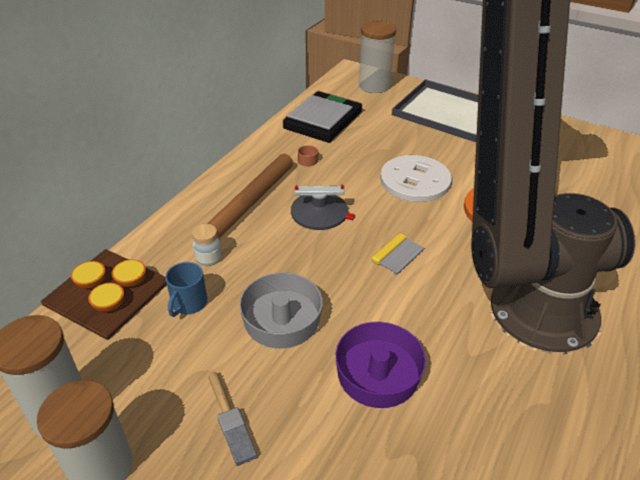

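The top view shows the white plate at about (497,266), the turntable at (396,203) with its bar running (384,180)–(412,218), the red tab at (402,237) and the grey tin at (253,247). The purple tin and the orange plate are decoys. Next I'll get coarse positions.

```bash
cat > h.py <<'E'
import numpy as np, cv2
from scipy.spatial.transform import Rotation as R
from workcell import env
def ray(cam,px,state=None):
    c=env.camera_info(cam); K=c["K"]
    px=np.atleast_2d(np.array(px,float))
    d=np.c_[(px[:,0]-K[0,2])/K[0,0],(px[:,1]-K[1,2])/K[1,1],np.ones(len(px))]
    if cam=="wrist":
        T=c["tool_from_camera"]; Rt=R.from_quat(state["tool_rot"]).as_matrix()
        Rw=Rt@T[:3,:3]; o=Rt@T[:3,3]+state["position"]
        return o,d@Rw.T
    W=c["world_to_cam"]; return -W[:3,:3].T@W[:3,3], d@W[:3,:3]
def onplane(cam,px,z,state=None):
    o,d=ray(cam,px,state); return o+d*((z-o[2])/d[:,2])[:,None]
def proj(cam,p,state=None):
    c=env.camera_info(cam);K=c["K"];p=np.atleast_2d(p)
    if cam=="wrist":
        T=c["tool_from_camera"];Rt=R.from_quat(state["tool_rot"]).as_matrix()
        q=(p-state["position"])@Rt; q=(q-T[:3,3])@T[:3,:3]
    else:
        W=c["world_to_cam"]; q=p@W[:3,:3].T+W[:3,3]
    u=q@K.T; return u[:,:2]/u[:,2:]
def tooldelta(target,state):
    "xyz shift in tool axes to bring TCP to target"
    return R.from_quat(state["tool_rot"]).as_matrix().T@(np.array(target)-state["position"])
def toolyaw(state):
    "world direction angle (deg) of tool y axis and tool x axis"
    M=R.from_quat(state["tool_rot"]).as_matrix()
    return np.degrees(np.arctan2(M[1,1],M[0,1])),np.degrees(np.arctan2(M[1,0],M[0,0])),M[:,2]
def show(im,name,box=None,s=1):
    if box: im=im[box[1]:box[3],box[0]:box[2]]
    im=cv2.resize(im,None,fx=s,fy=s,interpolation=cv2.INTER_CUBIC)
    cv2.imwrite(f"pics/{name}.png",im[:,:,::-1])
E
python3 - <<'E'
from h import *
im=cv2.imread("pics/top0.png")[:,:,::-1]
hsv=cv2.cvtColor(np.ascontiguousarray(im),cv2.COLOR_RGB2HSV)
m=((hsv[...,1]<40)&(hsv[...,2]>150)).astype(np.uint8); 
mm=np.zeros_like(m); mm[220:315,450:545]=m[220:315,450:545]
c=max(cv2.findContours(mm,0,1)[0],key=cv2.contourArea); e=cv2.fitEllipse(cv2.convexHull(c)); print(e, onplane("top",[e[0]],20))
s=env.sense(); print(toolyaw(s))
print("seat",onplane("top",[[396,200]],75),"foot",onplane("top",[[395,205]],10))
print("pins",onplane("top",[[384,181],[411,218]],82))
print("tube top",onplane("top",[[254,247]],62), "rim",onplane("top",[[253,246]],55))
show(im,"t_c",(350,160,450,260),6); show(im,"t_p",(450,220,550,320),6)
E
```

```text
((496.1736755371094, 266.7809753417969), (74.52991485595703, 78.75717163085938), 118.32958984375) [[ 436.65460804 -299.0955643    20.        ]]
(np.float64(113.18663886293135), np.float64(-156.8133464886555), array([-7.47106074e-04,  1.31119911e-03, -9.99998861e-01]))
seat [[597.63083044 -42.95938602  75.        ]] foot [[598.72612834 -50.04360547  10.        ]]
pins [[643.62162652 -13.73742374  82.        ]
 [551.50800094 -77.01265982  82.        ]]
tube top [[485.22782803 305.48452243  62.        ]] rim [[488.51656613 309.19699514  55.        ]]
```

View pics/t_c.png

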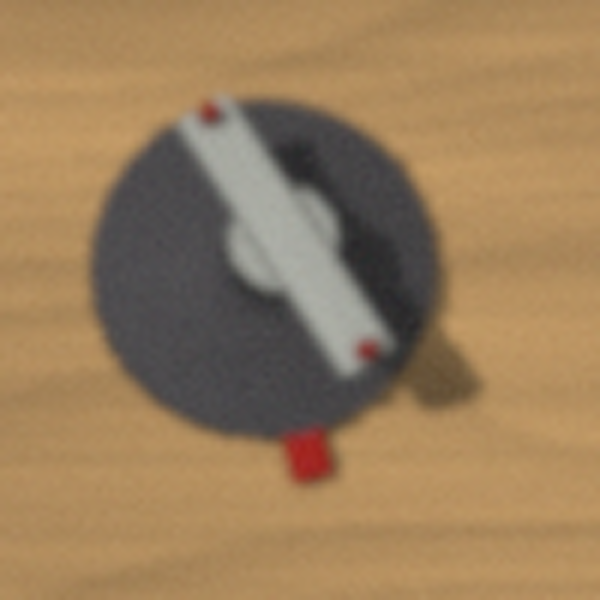

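View pics/t_p.png

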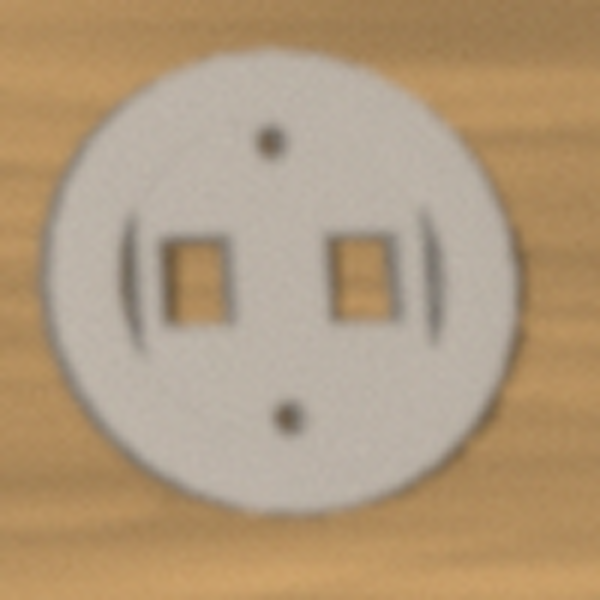

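Run:
```python
from h import *
s=env.sense()
print(tooldelta([575,-45,250],s))
P=onplane("top",[[384.8,178.7],[411.2,218.3]],84);print(P,P.mean(0),np.hypot(*(P[0]-P[1])[:2]),np.degrees(np.arctan2(*(P[0]-P[1])[[1,0]])))
H=onplane("top",[[495,243.7],[498.2,289.3]],18);print(H,H.mean(0),np.hypot(*(H[0]-H[1])[:2]),np.degrees(np.arctan2(*(H[0]-H[1])[[1,0]])))
```

```text
[-510.80327442  406.83525217  -23.76564782]
[[648.83275028 -15.55076466  84.        ]
 [550.41575067 -77.09984459  84.        ]] [599.62425048 -46.32530463  84.        ] 116.0784004536834 32.02147932139986
[[ 495.42296088 -299.89432989   18.        ]
 [ 380.28727973 -301.99638685   18.        ]] [ 437.85512031 -300.94535837   18.        ] 115.154868404182 1.04594520040271
```

Emit:
drive_tool(
  plan=[
    [-18, 14.5, -2, 0, 87],
    [-36.5, 29, -2, 0, 87],
    [-36.5, 29, -2, 0, 87],
    [-36.5, 29, -2, 0, 87],
    [-36.5, 29, -2, 0, 87],
  ],
)

```text
time_s: 0.6
position: [365.5, -434.2, 236.2]
tool_rot: [-0.201, 0.98, 0.0, -0.0]
contact_force: [1.3, 0.5, -0.8]
width: 86.8
```

Emit:
drive_tool(
  plan=[
    [-36.5, 29, -2, 0, 87],
    [-36.5, 29, -2, 0, 87],
    [-36.5, 29, -2, 0, 87],
    [-36.5, 29, -2, 0, 87],
    [-36.5, 29, -2, 0, 87],
  ],
)

```text
time_s: 1.1
position: [476.2, -228.8, 246.6]
tool_rot: [-0.201, 0.98, 0.0, 0.0]
contact_force: [1.2, -1.4, 0.5]
width: 87.0
```

Emit:
drive_tool(
  plan=[
    [-36.5, 29, -2, 0, 87],
    [-36.5, 29, -2, 0, 87],
    [-36.5, 29, 0, 0, 87],
    [-36.5, 29, 0, 0, 87],
    [-17, 15, 0, 0, 87],
  ],
)

```text
time_s: 1.6
position: [575.2, -43.1, 250.0]
tool_rot: [-0.202, 0.979, 0.0, -0.0]
contact_force: [-0.5, -0.6, 0.0]
width: 87.1
```

Emit:
drive_tool(
  plan=[
    [0, 0, 0, 0, 87],
    [0, 0, 0, 0, 87],
  ],
)

```text
time_s: 1.8
position: [573.8, -45.7, 250.0]
tool_rot: [-0.202, 0.979, 0.0, -0.001]
contact_force: [0.3, -0.0, -0.1]
width: 87.1
```

Run:
```python
from h import *
import pickle
s=env.sense(); im=env.snapshot("wrist"); pickle.dump((s,im),open("w1.pkl","wb")); show(im,"w1")
print(s["position"],toolyaw(s),s["time_s"],s["qvel"],proj("wrist",[[600,-46,75]],s))
```

```text
[573.80230905 -45.65848953 249.9670242 ] (np.float64(113.26469818905338), np.float64(-156.73528028674977), array([-1.25446722e-03, -2.08151033e-04, -9.99999191e-01])) 1.8 [-0.02325513 -0.01288129 -0.00555922  0.00163123  0.00178095  0.00176508] [[306.21564011 239.85237461]]
```

View pics/w1.png

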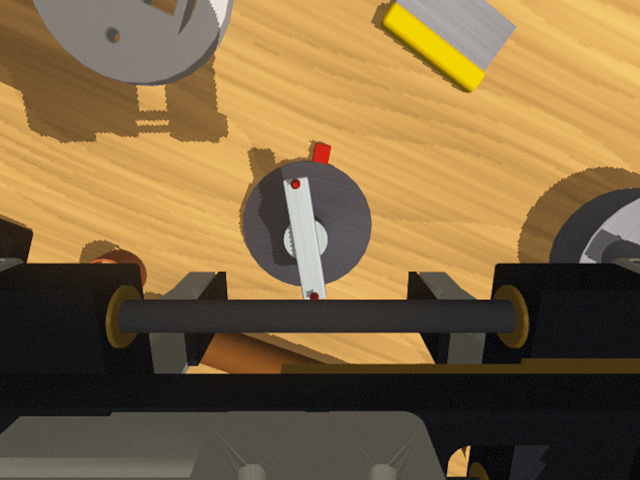

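The wrist view shows both pins, at (295,184) and (314,296), but the gripper half hides the second. I'll shift 40 mm to see it clearly.

Emit:
drive_tool(
  plan=[
    [-20, 0, 0, 0, 87],
    [-25, 0, 0, 0, 87],
    [0, 0, 0, 0, 87],
    [0, 0, 0, 0, 87],
  ],
)

```text
time_s: 2.25
position: [614.9, -29.4, 250.1]
tool_rot: [-0.2, 0.98, 0.0, -0.0]
contact_force: [-0.5, -0.3, 0.2]
width: 86.7
```

Run:
```python
from h import *
import pickle
s=env.sense(); im=env.snapshot("wrist"); pickle.dump((s,im),open("w2.pkl","wb")); show(im,"w2",(200,60,440,310),2.4)
hsv=cv2.cvtColor(np.ascontiguousarray(im),cv2.COLOR_RGB2HSV)
m=(((hsv[...,0]<8)|(hsv[...,0]>172))&(hsv[...,1]>140)&(hsv[...,2]>50)).astype(np.uint8)
n,l,st,c=cv2.connectedComponentsWithStats(m)
for i in range(1,n):
    if st[i,4]>15: print(c[i],st[i],onplane("wrist",[c[i]],82,s))
print(s["position"],s["qvel"])
```

```text
[322.38125  110.671875] [313 100  19  23 320] [[525.21084754 -62.72436166  82.        ]]
[295.80597015 134.08955224] [292 130   9   9  67] [[552.67984074 -76.69289173  82.        ]]
[315.5        255.63636364] [312 251   8  10  66] [[650.54823867 -15.8458076   82.        ]]
[614.94116809 -29.39705562 250.14366167] [-0.00104923 -0.01711437 -0.01320071  0.00057972 -0.00133075 -0.00016496]
```

View pics/w2.png

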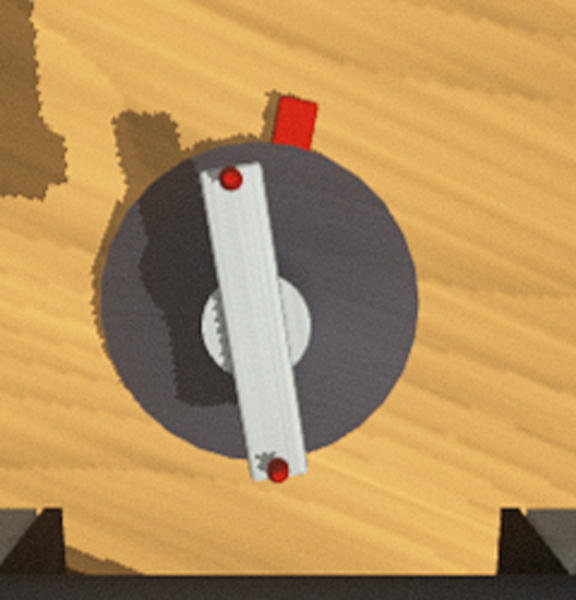

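Emit:
drive_tool(
  plan=[
    [18, -15, 2, 0, 87],
    [34, -28, 8, 0, 87],
    [34, -28, 8, 0, 70],
    [34, -28, 8, 0, 70],
    [34, -28, 8, 0, 70],
  ],
)

```text
time_s: 2.8
position: [521.9, -207.5, 216.9]
tool_rot: [-0.201, 0.98, -0.0, 0.0]
contact_force: [1.1, -0.5, -0.5]
width: 71.6
```

Emit:
drive_tool(
  plan=[
    [34, -28, 8, 0, 70],
    [30, -25, 8, 0, 70],
    [18, -14, 8, 7.4, 70],
    [0, 0, 2, 7.4, 70],
    [0, 0, 0, 7.4, 70],
  ],
)

```text
time_s: 3.3
position: [472.9, -300.8, 190.5]
tool_rot: [-0.005, 1.0, 0.0, -0.0]
contact_force: [-0.0, -0.0, -0.2]
width: 70.3
```

Emit:
drive_tool(
  plan=[
    [0, 0, 0, 0, 60],
    [0, 0, 0, 0, 60],
    [0, 0, 0, 0, 60],
  ],
)

```text
time_s: 3.6
position: [474.7, -299.6, 190.9]
tool_rot: [-0.01, 1.0, -0.0, 0.0]
contact_force: [0.0, -0.3, 0.6]
width: 60.6
```

Run:
```python
from h import *
import pickle
s=env.sense(); im=env.snapshot("wrist"); pickle.dump((s,im),open("w3.pkl","wb")); show(im,"w3")
print(s["position"],s["qvel"],toolyaw(s),s["width"],s["time_s"])
```

```text
[ 474.66772801 -299.64748615  190.89221998] [ 0.00286277  0.00494052  0.00287446 -0.00027627  0.00080715 -0.01365151] (np.float64(91.16087745823953), np.float64(-178.8391185720815), array([ 5.18377413e-04, -1.23856481e-04, -9.99999858e-01])) 60.58883432265251 3.6
```

View pics/w3.png

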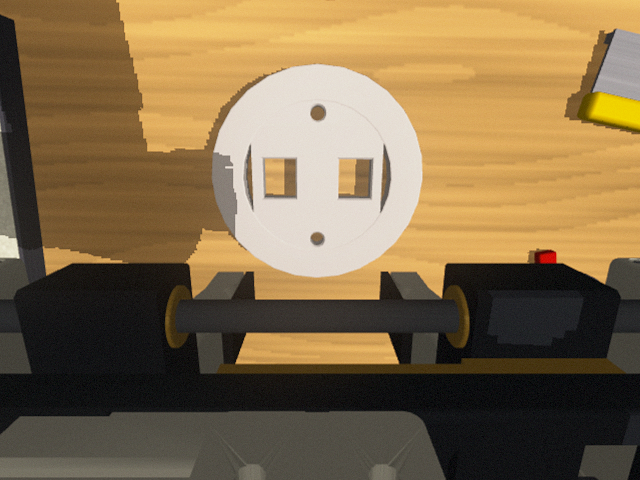

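The plate's holes are at (318,112) and (317,239), and its windows at (280,178) and (355,178), lined up with the jaws.

Run:
```python
from h import *
import pickle
s,im=pickle.load(open("w3.pkl","rb"))
g=cv2.cvtColor(np.ascontiguousarray(im),cv2.COLOR_RGB2GRAY)
hsv=cv2.cvtColor(np.ascontiguousarray(im),cv2.COLOR_RGB2HSV)
m=((hsv[...,1]>40)|(g<150)).astype(np.uint8)
P=[]
for b in [(305,100,331,125),(304,227,330,252),(258,150,303,205),(332,150,378,205)]:
    sub=m[b[1]:b[3],b[0]:b[2]]
    n,l,st,c=cv2.connectedComponentsWithStats(sub); i=1+np.argmax(st[1:,4])
    x=st[i,0]+st[i,2]/2-.5+b[0]; y=st[i,1]+st[i,3]/2-.5+b[1]
    p=onplane("wrist",[[x,y]],20,s)[0]; P.append(p); print(x,y,st[i],p)
P=np.array(P)
print(P[:2].mean(0),np.hypot(*(P[0]-P[1])[:2]),np.degrees(np.arctan2(*(P[1]-P[0])[[1,0]])))
print(P[2:].mean(0),np.degrees(np.arctan2(*(P[2]-P[3])[[1,0]])))
```

```text
317.5 112.5 [  5   5  16  16 196] [ 380.73773901 -301.18161907   20.        ]
317.0 238.0 [  7   5  13  13 144] [ 496.01765308 -299.22167294   20.        ]
280.0 177.5 [   6    8   33   40 1286] [ 438.55143894 -334.76871962   20.        ]
355.0 178.0 [   6    8   35   41 1328] [ 437.565726   -265.15422643   20.        ]
[ 438.37769604 -300.201646     20.        ] 115.29657400451853 0.9740276444736574
[ 438.05858247 -299.96147303   20.        ] -89.18876925297103
```

Emit:
drive_tool(
  plan=[
    [18, 0, 10, 0.2, 49],
    [18.5, 0.3, 40, 0, 49],
    [0, 0, 45, 0, 49],
    [0, 0, 40, 0, 49],
    [0, 0, 15, 0, 49],
  ],
)

```text
time_s: 4.15
position: [436.0, -299.0, 37.2]
tool_rot: [-0.008, 1.0, 0.001, -0.002]
contact_force: [-0.2, -0.1, 0.6]
width: 48.7
```

Emit:
drive_tool(
  plan=[
    [0, 0, 0, 0, 49],
    [0, 0, 0, 0, 49],
    [0, 0, 0, 0, 49],
  ],
)

```text
time_s: 4.45
position: [439.6, -300.2, 41.9]
tool_rot: [-0.007, 1.0, -0.0, 0.001]
contact_force: [-0.3, -0.4, 1.2]
width: 49.1
```

Run:
```python
from h import *
s=env.sense(); im=env.snapshot("wrist"); show(im,"w4")
print(s["position"],s["qvel"],toolyaw(s),s["width"],s["time_s"],tooldelta([438.2,-300.1,4],s))
```

```text
[ 439.57999371 -300.19982189   41.94208848] [-0.00113016 -0.00866657 -0.00159846 -0.00296037  0.00206853 -0.00439285] (np.float64(90.85346035367667), np.float64(-179.14643411733311), array([ 2.24802247e-03, -7.90314204e-04, -9.99997161e-01])) 49.07582743340832 4.45 [ 1.46318861  0.15161938 37.93879961]
```

View pics/w4.png

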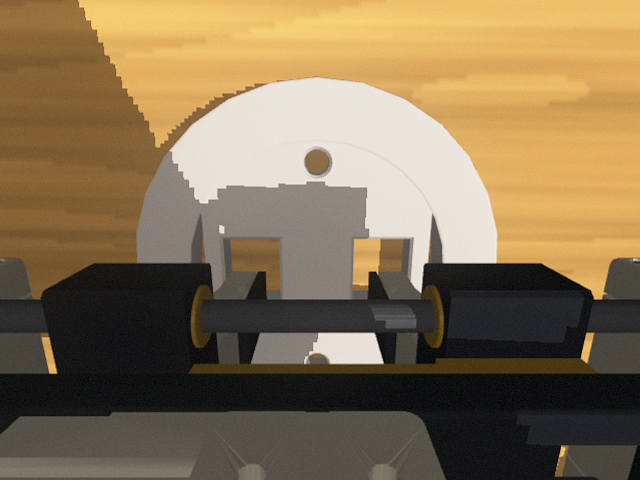

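The fingers are in line with both windows, with about 38 mm still to go down.

Emit:
drive_tool(
  plan=[
    [1, 0, 12, 0, 49],
    [0, 0, 14, 0, 49],
    [0, 0, 8, 0, 49],
    [0, 0, 3, 0, 49],
    [0, 0, 0, 0, 49],
  ],
)

```text
time_s: 5.0
position: [437.2, -299.9, 3.2]
tool_rot: [-0.007, 1.0, 0.0, -0.0]
contact_force: [0.2, 0.4, -0.1]
width: 49.1
```

Emit:
drive_tool(
  plan=[
    [0, 0, 0, 0, 36],
    [0, 0, 0, 0, 36],
    [0, 0, 0, 0, 36],
    [0, 0, 0, 0, 36],
  ],
  force=40,
)

```text
time_s: 5.4
position: [437.8, -300.1, 4.0]
tool_rot: [-0.007, 1.0, -0.0, 0.0]
contact_force: [1.3, 0.2, 2.3]
width: 39.3
```

Gripped at 39.3 mm, across the 40 mm bridge. Lifting and carrying it over.

Emit:
drive_tool(
  plan=[
    [0, 0, -10, 0, 36],
    [0, 0, -25, 0, 36],
    [0, 0, -35, 0, 36],
    [0, 0, -35, 0, 36],
    [-10, 15, -25, 0, 36],
  ],
)

```text
time_s: 5.9
position: [446.3, -285.4, 135.9]
tool_rot: [-0.006, 1.0, -0.0, 0.0]
contact_force: [0.7, -0.2, -4.9]
width: 39.5
```

Emit:
drive_tool(
  plan=[
    [-20, 30, -10, 0, 36],
    [-24, 36, 0, 0, 36],
    [-24, 36, 0, 0, 36],
    [-24, 36, 0, 0, 36],
    [-24, 36, 0, 0, 36],
  ],
)

```text
time_s: 6.4
position: [560.5, -107.5, 143.8]
tool_rot: [-0.007, 1.0, 0.0, -0.0]
contact_force: [1.6, -0.1, -4.7]
width: 39.7
```

Emit:
drive_tool(
  plan=[
    [-22, 34, 0, 0, 36],
    [-14, 21, 0, 0, 36],
    [-5, 8, 0, -6, 36],
    [0, 0, 0, -8.3, 36],
    [0, 0, 0, -8.3, 36],
  ],
)

```text
time_s: 6.9
position: [600.0, -45.0, 143.1]
tool_rot: [-0.206, 0.979, 0.0, -0.001]
contact_force: [-0.2, -0.4, -4.7]
width: 39.5
```

Emit:
drive_tool(
  plan=[
    [0, 0, 0, -8.3, 36],
    [0, 0, 0, 0, 36],
    [0, 0, 0, 0, 36],
    [0, 0, 0, 0, 36],
  ],
)

```text
time_s: 7.3
position: [600.5, -45.7, 143.5]
tool_rot: [-0.271, 0.962, 0.0, -0.0]
contact_force: [0.3, -0.4, -4.1]
width: 39.5
```

Run:
```python
from h import *
s=env.sense(); im=env.snapshot("wrist"); show(im,"w5")
for k in range(2): 
  t=env.snapshot("top"); s2=env.sense(); print(s2["position"],toolyaw(s2)[0],s2["contact_force"])
sd=env.snapshot("side")
show(t,"t5",(340,140,460,260),5); show(sd,"s5",(220,100,420,260),4)
print(s["position"],s["qvel"],toolyaw(s),s["width"],s["time_s"],tooldelta([601,-46.3,110],s))
```

```text
[600.69639181 -45.69324354 143.56085402] 121.57047957886478 [-0.67797606  0.21965948 -5.01293359]
[600.76754561 -45.72047374 143.56003792] 121.59656459252682 [ 0.50108334  0.39526605 -4.95651027]
[600.53866771 -45.72202911 143.53640629] [0.00022086 0.00053862 0.00127545 0.00232551 0.00219384 0.01536973] (np.float64(121.48965847023509), np.float64(-148.51033512049963), array([-4.64506654e-04,  9.28625403e-05, -9.99999888e-01])) 39.536439162049916 7.3 [-0.10315092 -0.74462279 33.53613456]
```

View pics/w5.png

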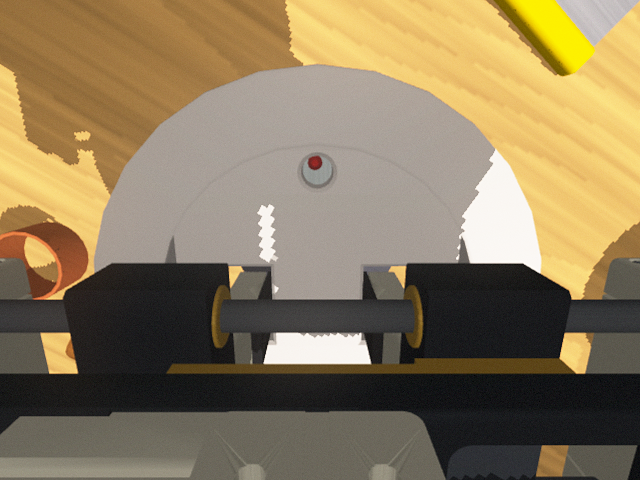

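View pics/s5.png

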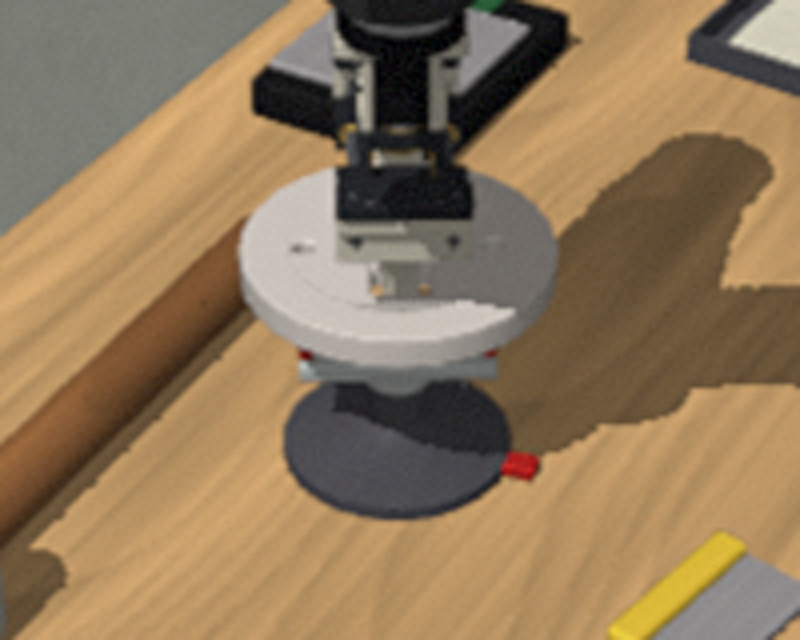

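The near pin shows through its hole: pin tip about (315,162), hole about (317,168). I'll measure the remaining offset.

Run:
```python
from h import *
im=cv2.imread("pics/w5.png")[:,:,::-1]
show(im,"w5c",(285,135,350,205),9)
s=env.sense()
for px,z in [((317,169),159.5),((315.3,162),86)]:
    p=onplane("wrist",[px],z,s)[0]; print(p,tooldelta(p,s))
```

```text
[551.33801728 -76.52072759 159.5       ] [ 58.24532714  -0.31942029 -15.94751028]
[552.78833027 -76.75984579  86.        ] [57.12934179 -1.29291564 57.55226842]
```

View pics/w5c.png

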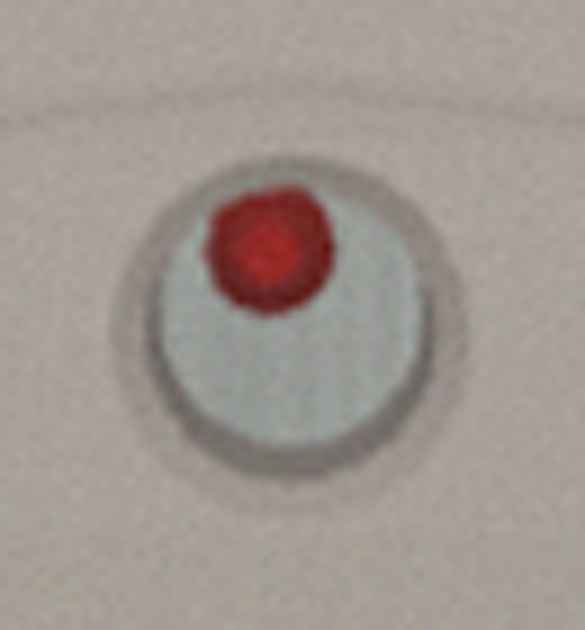

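Emit:
drive_tool(
  plan=[
    [-0.3, -0.8, 10, -0.4, 36],
    [0, 0, 20, 0, 36],
    [0, 0, 15, 0, 36],
    [0, 0, 3, 0, 36],
    [0, 0, 0, 0, 36],
  ],
)

```text
time_s: 8.0
position: [601.2, -46.4, 94.7]
tool_rot: [-0.276, 0.961, -0.0, -0.001]
contact_force: [0.0, -0.4, -4.7]
width: 39.7
```

Run:
```python
from h import *
s=env.sense(); im=env.snapshot("wrist"); show(im,"w6",(270,110,370,230),6)
print(s["position"],toolyaw(s)[0],s["width"],s["time_s"],s["contact_force"],tooldelta([601,-46.3,75],s))
```

```text
[601.18831918 -46.35873673  94.74513239] 122.09015572478965 39.68168504833854 8.0 [ 0.04942103 -0.44474169 -4.72914333] [ 0.09736363  0.14148562 19.74537083]
```

View pics/w6.png

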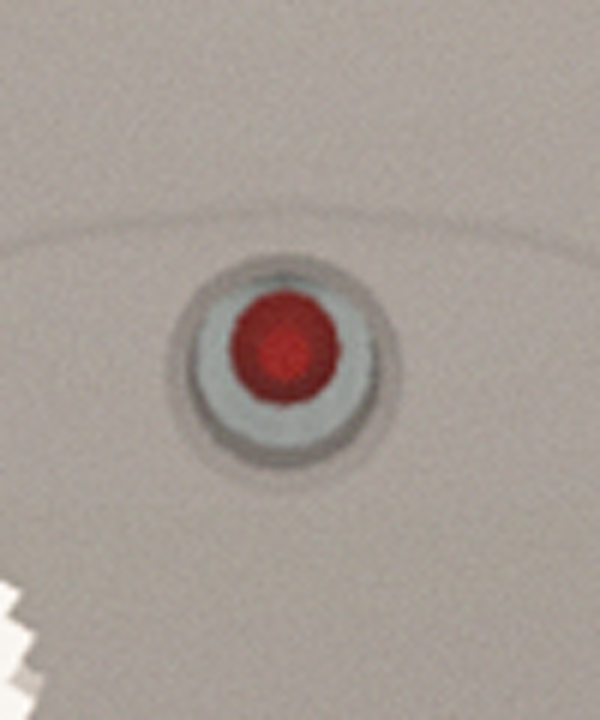

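The pin is now centred in the hole. Lowering gently.

Emit:
drive_tool(
  plan=[
    [0, 0, 4, 0, 36],
    [0, 0, 4, 0, 36],
    [0, 0, 3, 0, 36],
    [0, 0, 2, 0, 36],
  ],
)

```text
time_s: 8.45
position: [601.5, -46.2, 82.4]
tool_rot: [-0.276, 0.961, 0.0, -0.0]
contact_force: [0.5, -0.6, -5.0]
width: 39.7
```

Emit:
drive_tool(
  plan=[
    [0, 0, 2, 0, 36],
    [0, 0, 2, 0, 36],
    [0, 0, 1, 0, 36],
    [0, 0, 0, 0, 36],
  ],
)

```text
time_s: 8.85
position: [601.5, -46.2, 77.4]
tool_rot: [-0.276, 0.961, 0.0, -0.0]
contact_force: [0.2, 0.2, -4.3]
width: 39.7
```

Past pin-tip height (87 mm) with no reaction, so the pins are in the holes. I'll go down the rest in small steps.

Emit:
drive_tool(
  plan=[
    [0, 0, 0.7, 0, 36],
    [0, 0, 0.7, 0, 36],
    [0, 0, 0.6, 0, 36],
    [0, 0, 0, 0, 36],
  ],
)

```text
time_s: 9.25
position: [601.5, -46.2, 75.5]
tool_rot: [-0.276, 0.961, 0.0, -0.0]
contact_force: [0.7, 0.4, -4.6]
width: 39.7
```

Emit:
drive_tool(
  plan=[
    [0, 0, 0.5, 0, 36],
    [0, 0, 0, 0, 36],
  ],
)

```text
time_s: 9.45
position: [601.6, -46.2, 75.1]
tool_rot: [-0.276, 0.961, -0.0, 0.0]
contact_force: [0.2, 0.3, -4.7]
width: 39.4
```

Emit:
drive_tool(
  plan=[
    [0, 0, 0.5, 0, 36],
    [0, 0, 0, 0, 36],
  ],
)

```text
time_s: 9.65
position: [601.6, -46.2, 75.0]
tool_rot: [-0.276, 0.961, -0.0, 0.0]
contact_force: [-1.5, 0.9, 0.7]
width: 39.6
```

Emit:
drive_tool(
  plan=[
    [0, 0, 0.5, 0, 36],
    [0, 0, 0, 0, 36],
  ],
)

```text
time_s: 9.85
position: [601.7, -46.2, 75.0]
tool_rot: [-0.277, 0.961, -0.0, 0.0]
contact_force: [-4.3, 1.4, 5.7]
width: 39.6
```

It is seated: the weight came off at z=75.0, which is the home height. Releasing and retreating.

Emit:
drive_tool(
  plan=[
    [0, 0, -0.6, 0, 42],
    [0, 0, 0, 0, 49],
    [0, 0, 0, 0, 49],
    [0, 0, 0, 0, 49],
  ],
)

```text
time_s: 10.25
position: [601.8, -46.2, 74.7]
tool_rot: [-0.276, 0.961, -0.0, 0.0]
contact_force: [-0.1, -0.3, -0.1]
width: 48.6
```

Emit:
drive_tool(
  plan=[
    [0, 0, -5, 0, 49],
    [0, 0, -15, 0, 49],
    [0, 0, -30, 0, 49],
    [0, 0, -45, 0, 60],
    [0, 0, -45, 0, 80],
  ],
)

```text
time_s: 10.75
position: [601.1, -46.4, 216.1]
tool_rot: [-0.276, 0.961, -0.0, -0.001]
contact_force: [1.2, 0.0, 0.8]
width: 59.7
```

Emit:
drive_tool(
  plan=[
    [-20, 0, -30, 0, 80],
    [-25, 0, 0, 0, 87],
    [0, 0, 0, 0, 87],
    [0, 0, 0, 0, 87],
  ],
)

```text
time_s: 11.15
position: [639.4, -22.1, 244.2]
tool_rot: [-0.277, 0.961, 0.0, -0.001]
contact_force: [-0.8, 0.6, -0.3]
width: 86.0
```

Run:
```python
from h import *
import pickle
s=env.sense(); im=env.snapshot("wrist"); pickle.dump((s,im),open("w7.pkl","wb"));show(im,"w7")
sd=env.snapshot("side"); show(sd,"s7",(220,120,420,260),4); pickle.dump(sd,open("s7.pkl","wb"))
print(s["position"],toolyaw(s)[0],s["width"],s["time_s"])
```

```text
[639.4022375  -22.11296296 244.19654833] 122.11320795779704 86.03711818709111 11.15
```

View pics/w7.png

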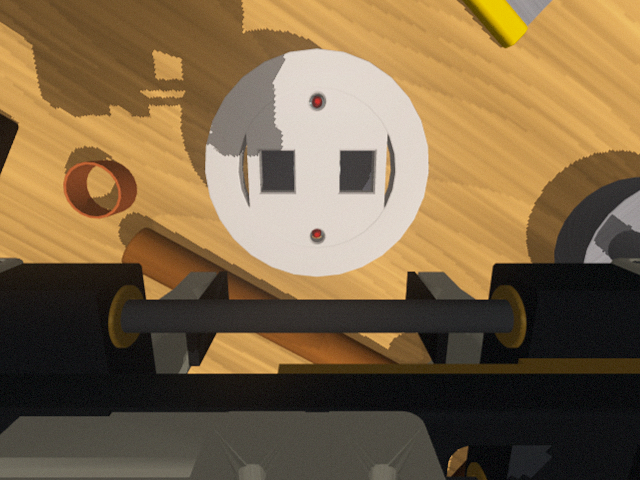

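View pics/s7.png

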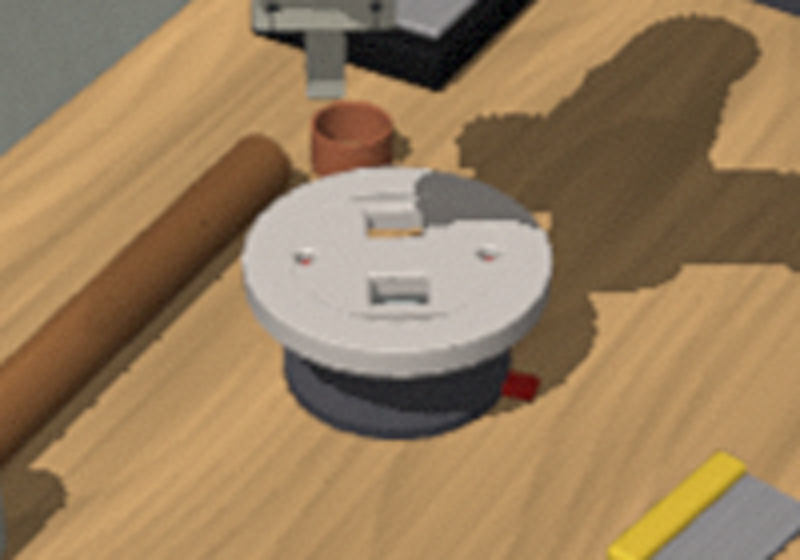

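Plate is home: the wrist view shows red pins centred in both holes, at (317,101) and (317,235). On to the tin.

Emit:
drive_tool(
  plan=[
    [-5, 22, 0, 0, 87],
    [-11, 44, 0, 0, 87],
    [-11, 44, 3, 0, 87],
    [-11, 44, 3, 0, 87],
    [-11, 44, 3, 0, 87],
  ],
)

```text
time_s: 11.75
position: [574.8, 172.2, 235.6]
tool_rot: [-0.276, 0.961, -0.0, -0.0]
contact_force: [-0.2, -0.6, -0.0]
width: 87.6
```

Emit:
drive_tool(
  plan=[
    [-11, 44, 3, 0, 87],
    [-11, 44, 3, 0, 87],
    [-11, 44, 4, 0, 87],
    [-7, 30, 5, 0, 87],
    [0, 0, 0, 0, 87],
  ],
)

```text
time_s: 12.25
position: [522.0, 332.4, 219.4]
tool_rot: [-0.278, 0.961, -0.0, -0.001]
contact_force: [0.2, -0.1, 0.0]
width: 86.8
```

Emit:
drive_tool(
  plan=[
    [0, 0, 0, 0, 87],
    [0, 0, 0, 0, 87],
  ],
)

```text
time_s: 12.45
position: [523.8, 329.1, 220.7]
tool_rot: [-0.276, 0.961, -0.0, -0.0]
contact_force: [0.6, 0.7, -0.3]
width: 87.3
```

Run:
```python
from h import *
import pickle
s=env.sense(); im=env.snapshot("wrist"); pickle.dump((s,im),open("w8.pkl","wb"));show(im,"w8")
print(s["position"],s["joints"],s["qvel"],toolyaw(s)[0],s["width"],s["time_s"])
s7,im7=pickle.load(open("w7.pkl","rb"))
hsv=cv2.cvtColor(np.ascontiguousarray(im7),cv2.COLOR_RGB2HSV)
m=((hsv[...,0]<8)|(hsv[...,0]>172))&(hsv[...,1]>140)
m=m.astype(np.uint8); n,l,st,c=cv2.connectedComponentsWithStats(m)
q=[]
for i in range(1,n):
    if abs(c[i][0]-317)<12 and st[i,4]>10: p=onplane("wrist",[c[i]],85,s7)[0]; print(c[i],st[i,4],p); q.append(p)
print(np.mean(q,0),np.diff(q,axis=0))
m=((hsv[...,1]<40)&(hsv[...,2]>90)).astype(np.uint8); m[:40]=0;m[285:]=0;m[:,:195]=0;m[:,440:]=0
c=max(cv2.findContours(m,0,1)[0],key=cv2.contourArea); e=cv2.fitEllipse(cv2.convexHull(c)); print(e)
w=onplane("wrist",cv2.convexHull(c)[:,0],91.5,s7); print(cv2.minEnclosingCircle(w[:,:2].astype(np.float32)))
```

```text
[523.83429595 329.09693653 220.73898161] [ 8.76247601e-01  2.70742557e-01 -1.27375351e-01  1.41784837e-04
 -1.17298556e+00 -1.88741188e+00] [-1.19960973e-02 -3.07613393e-03  2.84059201e-03  8.77907488e-05
  1.58127024e-03 -2.55591497e-03] 122.0677042991835 87.28521652078393 12.45
[317.01724138 101.31034483] 58 [552.72186813 -76.67531238  85.        ]
[316.63043478 232.91304348] 46 [650.52722596 -15.6356409   85.        ]
[601.62454704 -46.15547664  85.        ] [[97.80535783 61.03967148  0.        ]]
((316.4041442871094, 162.07090759277344), (222.83038330078125, 226.46112060546875), 179.78402709960938)
((602.1565551757812, -46.29522705078125), 97.26750183105469)
```

View pics/w8.png

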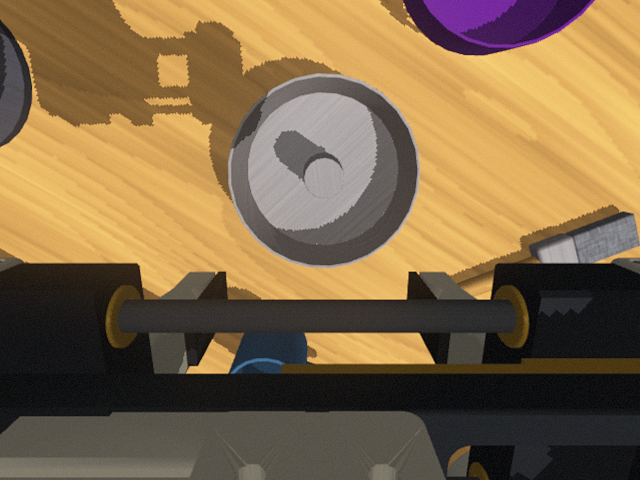

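The tin's rim spans columns 229–418 and rows 74–267, with the tube top at about (323,179).

Run:
```python
from h import *
import pickle
s,im=pickle.load(open("w8.pkl","rb"))
hsv=cv2.cvtColor(np.ascontiguousarray(im),cv2.COLOR_RGB2HSV)
m=((hsv[...,1]<60)).astype(np.uint8); m[:60]=0;m[280:]=0;m[:,:215]=0;m[:,432:]=0
c=max(cv2.findContours(m,0,1)[0],key=cv2.contourArea); h=cv2.convexHull(c); e=cv2.fitEllipse(h); print(e,cv2.boundingRect(h))
w=onplane("wrist",h[:,0],55,s); print(cv2.minEnclosingCircle(w[:,:2].astype(np.float32)), cv2.fitEllipse(w[:,:2].astype(np.float32)))
print("tube",onplane("wrist",[[323.5,179]],62,s))
show(im,"w8c",(280,130,370,220),8)
```

```text
((323.49041748046875, 170.13502502441406), (191.5018310546875, 194.3841552734375), 8.926336288452148) (228, 73, 192, 195)
((488.5207824707031, 313.5333251953125), 87.72119903564453) ((488.4847717285156, 313.65057373046875), (174.56692504882812, 174.89944458007812), 128.7694091796875)
tube [[489.55382376 314.21980298  62.        ]]
```

View pics/w8c.png

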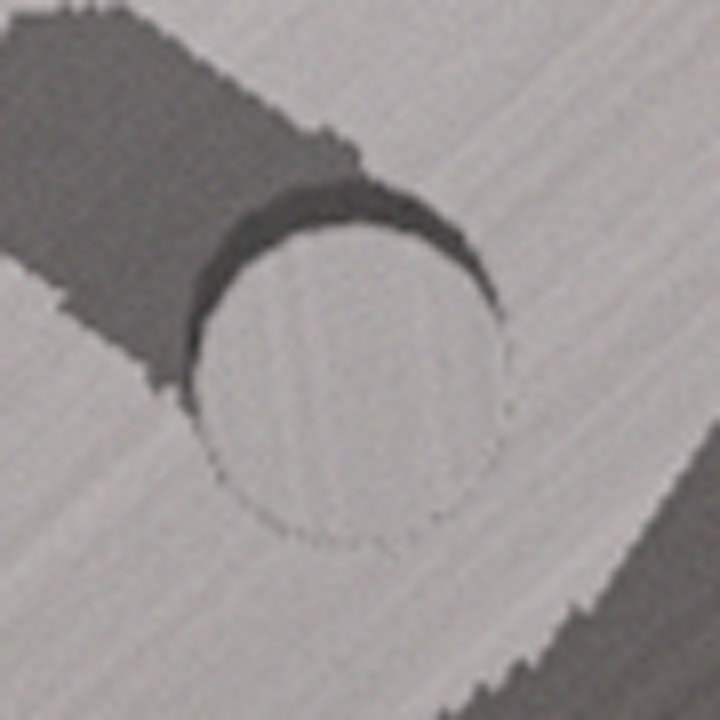

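Emit:
drive_tool(
  plan=[
    [15, 2, 15, 0, 87],
    [22.9, 3.6, 35, 0, 87],
    [0, 0, 45, 0, 87],
    [0, 0, 25, 0, 87],
    [0, 0, 10, 0, 87],
  ],
)

```text
time_s: 13.0
position: [488.0, 312.4, 88.4]
tool_rot: [-0.276, 0.961, -0.001, -0.002]
contact_force: [-0.7, -0.0, 0.9]
width: 87.1
```

Emit:
drive_tool(
  plan=[
    [0, 0, 0, 0, 87],
    [0, 0, 0, 0, 87],
    [0, 0, 0, 0, 87],
  ],
)

```text
time_s: 13.3
position: [489.8, 315.3, 92.4]
tool_rot: [-0.276, 0.961, 0.001, 0.001]
contact_force: [0.7, 0.2, -0.3]
width: 87.2
```

Run:
```python
from h import *
s=env.sense(); im=env.snapshot("wrist"); show(im,"w9")
print(s["position"],toolyaw(s)[0],s["time_s"],tooldelta([488.7,313.7,14],s))
```

```text
[489.7574804  315.27891732  92.37944941] 122.08492699454054 13.3 [ 1.95141634 -0.82693517 78.37383165]
```

View pics/w9.png

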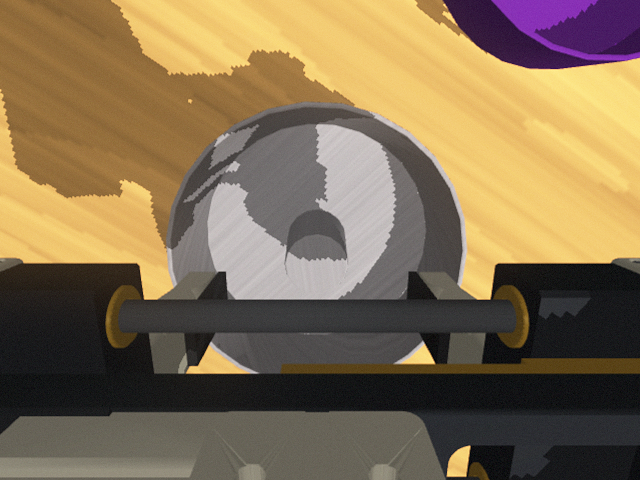

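The tube sits centred between the fingers (column 317). Going down to grasp height.

Emit:
drive_tool(
  plan=[
    [1.5, -0.5, 20, 0, 87],
    [0, 0, 30, 0, 87],
    [0, 0, 20, 0, 87],
    [0, 0, 8, 0, 87],
    [0, 0, 0, 0, 87],
  ],
)

```text
time_s: 13.85
position: [487.6, 313.2, 12.4]
tool_rot: [-0.276, 0.961, -0.0, -0.0]
contact_force: [0.6, -0.0, 0.3]
width: 87.0
```

Emit:
drive_tool(
  plan=[
    [0, 0, 0, 0, 55],
    [0, 0, 0, 0, 45],
    [0, 0, 0, 0, 34],
    [0, 0, 0, 0, 34],
    [0, 0, 0, 0, 34],
  ],
  force=40,
)

```text
time_s: 14.35
position: [487.9, 313.5, 13.1]
tool_rot: [-0.276, 0.961, 0.0, 0.0]
contact_force: [0.6, -0.6, 0.3]
width: 52.8
```

Emit:
drive_tool(
  plan=[
    [0, 0, 0, 0, 34],
    [0, 0, 0, 0, 34],
    [0, 0, 0, 0, 34],
  ],
)

```text
time_s: 14.65
position: [487.7, 313.5, 12.7]
tool_rot: [-0.276, 0.961, 0.0, -0.0]
contact_force: [-1.8, 0.7, 2.0]
width: 39.3
```

Emit:
drive_tool(
  plan=[
    [0, 0, -6, 0, 34],
    [0, 0, -20, 0, 34],
    [0, 0, -35, 0, 34],
    [0, 0, -40, 0, 34],
    [3, -12, -35, 0, 34],
  ],
)

```text
time_s: 15.15
position: [491.2, 302.1, 150.3]
tool_rot: [-0.277, 0.961, -0.0, -0.0]
contact_force: [0.6, -0.3, -3.9]
width: 39.1
```

Emit:
drive_tool(
  plan=[
    [7, -27, -14, 0, 34],
    [10, -38, 0, 0, 34],
    [11, -43, 0, 0, 34],
    [11, -43, 0, 0, 34],
    [11, -43, 0, 0, 34],
  ],
)

```text
time_s: 15.65
position: [551.8, 108.9, 162.6]
tool_rot: [-0.277, 0.961, 0.0, -0.0]
contact_force: [0.9, -0.3, -4.2]
width: 39.0
```

Emit:
drive_tool(
  plan=[
    [11, -43, 0, 0, 34],
    [11, -43, 0, 0, 34],
    [10, -38, 0, 0, 34],
    [7, -27, 0, 0, 34],
    [2.4, -8.3, 0, 0, 34],
  ],
)

```text
time_s: 16.15
position: [601.5, -49.0, 162.0]
tool_rot: [-0.275, 0.961, 0.0, -0.001]
contact_force: [-0.5, 1.3, -3.4]
width: 39.2
```

Emit:
drive_tool(
  plan=[
    [0, 0, 0, 0, 34],
    [0, 0, 0, 0, 34],
    [0, 0, 0, 0, 34],
  ],
)

```text
time_s: 16.45
position: [601.5, -45.3, 162.6]
tool_rot: [-0.277, 0.961, 0.0, -0.0]
contact_force: [1.2, 0.8, -4.7]
width: 39.1
```

Run:
```python
from h import *
import pickle
s=env.sense(); im=env.snapshot("wrist"); show(im,"w10"); sd=env.snapshot("side"); show(sd,"s10",(200,60,440,260),3.2)
pickle.dump((s,im,sd,env.snapshot("top")),open("w10.pkl","wb"))
print(s["position"],toolyaw(s),s["width"],s["contact_force"],s["time_s"],tooldelta([601.7,-46.2,104.2],s))
```

```text
[601.46325275 -45.29405185 162.60955432] (np.float64(122.14667227512669), np.float64(-147.8533242638129), array([-3.31561659e-04,  1.96034506e-04, -9.99999926e-01])) 39.066811233095166 [ 1.24671157  0.76762714 -4.73646472] 16.45 [ 0.27128864 -0.91302601 58.40929389]
```

View pics/w10.png

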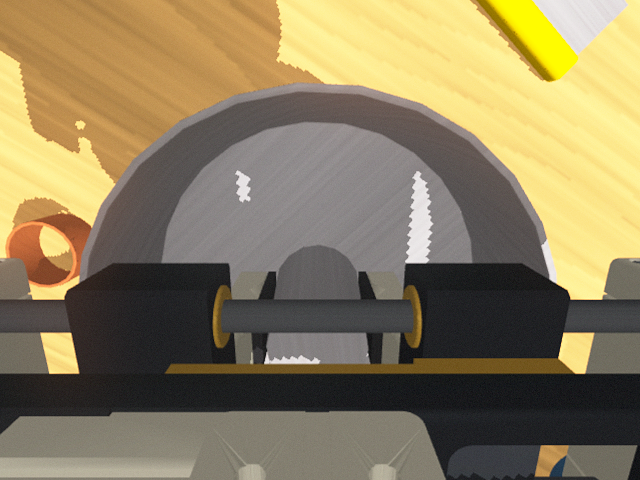

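View pics/s10.png

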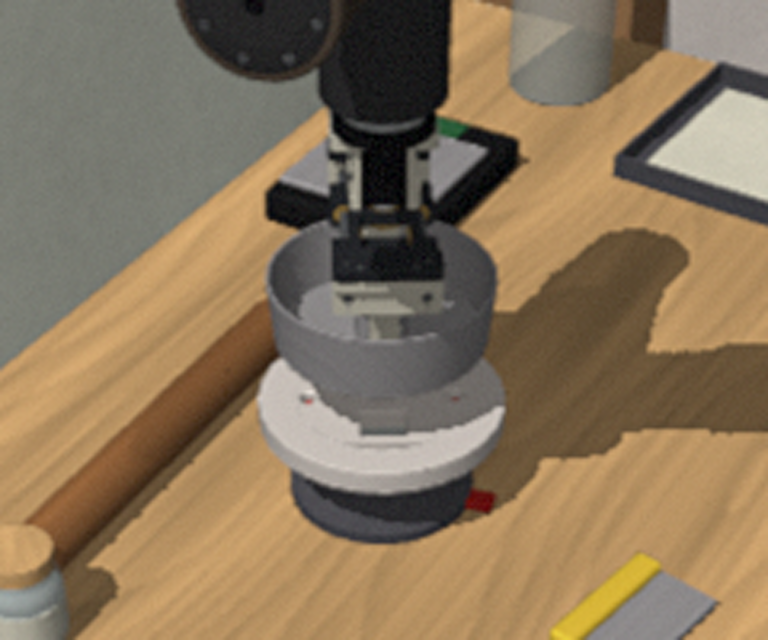

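Run:
```python
from h import *
import pickle
s,im,sd,tp=pickle.load(open("w10.pkl","rb"))
hsv=cv2.cvtColor(np.ascontiguousarray(im),cv2.COLOR_RGB2HSV)
m=(hsv[...,1]<60).astype(np.uint8); m[:75]=0; m[258:]=0; m[:,:80]=0; m[:,565:]=0
c=max(cv2.findContours(m,0,1)[0],key=cv2.contourArea)[:,0].astype(float)
c=c[(c[:,1]<245)]
# outermost point per column
top=np.array([[x,c[c[:,0]==x,1].min()] for x in range(130,510,4) if (c[:,0]==x).any()])
zr=s["position"][2]-12.9+55
w=onplane("wrist",top,zr,s)
t=(w-s["position"])@R.from_quat(s["tool_rot"]).as_matrix()
A=np.c_[2*t[:,:2],np.ones(len(t))]; sol=np.linalg.lstsq(A,(t[:,:2]**2).sum(1),rcond=None)[0]
print("tin centre in tool",sol[:2],"r",np.sqrt(sol[2]+sol[0]**2+sol[1]**2))
# fixed r=88
from scipy.optimize import least_squares
print(least_squares(lambda p:np.hypot(t[:,0]-p[0],t[:,1]-p[1])-88,[0,0]).x)
```

```text
tin centre in tool [-1.67039632 -0.4009615 ] r 87.73700739834123
[-1.95658808 -0.40272563]
```

Emit:
drive_tool(
  plan=[
    [1.6, -0.6, 8, 0, 34],
    [0, 0, 18, 0, 34],
    [0, 0, 18, 0, 34],
    [0, 0, 6, 0, 34],
    [0, 0, 0, 0, 34],
  ],
)

```text
time_s: 17.1
position: [600.0, -47.6, 111.5]
tool_rot: [-0.276, 0.961, 0.0, -0.001]
contact_force: [-0.2, -0.4, -3.3]
width: 38.9
```

Emit:
drive_tool(
  plan=[
    [0, 0, 2, 0, 34],
    [0, 0, 2, 0, 34],
    [0, 0, 1, 0, 34],
    [0, 0, 0, 0, 34],
    [0, 0, 0, 0, 34],
  ],
)

```text
time_s: 17.6
position: [600.9, -47.6, 108.0]
tool_rot: [-0.276, 0.961, -0.0, 0.0]
contact_force: [-0.1, -0.4, -3.4]
width: 39.0
```

Emit:
drive_tool(
  plan=[
    [0, 0, 1, 0, 34],
    [0, 0, 1, 0, 34],
    [0, 0, 0.7, 0, 34],
    [0, 0, 0, 0, 34],
  ],
)

```text
time_s: 18.0
position: [600.7, -47.6, 104.8]
tool_rot: [-0.276, 0.961, 0.0, -0.0]
contact_force: [0.5, -0.3, -4.7]
width: 38.8
```

Emit:
drive_tool(
  plan=[
    [0, 0, 0.6, 0, 34],
    [0, 0, 0, 0, 34],
  ],
)

```text
time_s: 18.2
position: [600.8, -47.6, 104.3]
tool_rot: [-0.276, 0.961, -0.0, -0.0]
contact_force: [-1.1, -0.6, -3.6]
width: 39.2
```

Emit:
drive_tool(
  plan=[
    [0, 0, 0.5, 0, 34],
    [0, 0, 0, 0, 34],
  ],
)

```text
time_s: 18.4
position: [600.8, -47.6, 104.2]
tool_rot: [-0.276, 0.961, -0.0, 0.0]
contact_force: [-1.4, 0.4, 0.5]
width: 38.9
```

The tin touched down at 104.2 mm, as expected. I'll add a small settle, then release.

Emit:
drive_tool(
  plan=[
    [0, 0, 0.3, 0, 34],
    [0, 0, 0, 0, 39],
    [0, 0, 0, 0, 45],
    [0, 0, 0, 0, 60],
    [0, 0, 0, 0, 80],
  ],
  force=20,
)

```text
time_s: 18.9
position: [601.1, -47.6, 103.5]
tool_rot: [-0.276, 0.961, -0.0, 0.0]
contact_force: [-0.2, -0.5, 0.1]
width: 55.6
```

Emit:
drive_tool(
  plan=[
    [0, 0, 0, 0, 80],
    [0, 0, 0, 0, 80],
    [0, 0, 0, 0, 80],
    [0, 0, 0, 0, 80],
  ],
)

```text
time_s: 19.3
position: [600.8, -47.6, 103.5]
tool_rot: [-0.276, 0.961, 0.0, -0.0]
contact_force: [0.9, 0.2, 0.4]
width: 79.7
```

Emit:
drive_tool(
  plan=[
    [0, 0, -10, 0, 80],
    [0, 0, -30, 0, 80],
    [0, 0, -45, 0, 80],
    [0, 0, -45, 0, 80],
    [-20, 0, -25, 0, 80],
  ],
)

```text
time_s: 19.8
position: [618.0, -37.8, 264.6]
tool_rot: [-0.276, 0.961, -0.001, 0.003]
contact_force: [1.6, -0.0, 0.1]
width: 79.8
```

Emit:
drive_tool(
  plan=[
    [-25, 0, -20, 0, 80],
    [0, 0, 0, 0, 80],
    [0, 0, 0, 0, 80],
    [0, 0, 0, 0, 80],
  ],
)

```text
time_s: 20.2
position: [638.0, -24.0, 277.8]
tool_rot: [-0.276, 0.961, 0.0, -0.001]
contact_force: [-0.8, -0.6, 0.1]
width: 80.0
```

Run:
```python
from h import *
import pickle
s=env.sense(); im=env.snapshot("wrist"); show(im,"w11"); sd=env.snapshot("side"); show(sd,"s11")
print(s["position"],s["width"],s["contact_force"],s["time_s"])
hsv=cv2.cvtColor(np.ascontiguousarray(im),cv2.COLOR_RGB2HSV)
pickle.dump((s,im,sd),open("w11.pkl","wb"))
```

```text
[637.96240001 -23.9547429  277.82822787] 79.9972442223556 [-0.77813974 -0.59688937  0.08718322] 20.2
```

View pics/w11.png

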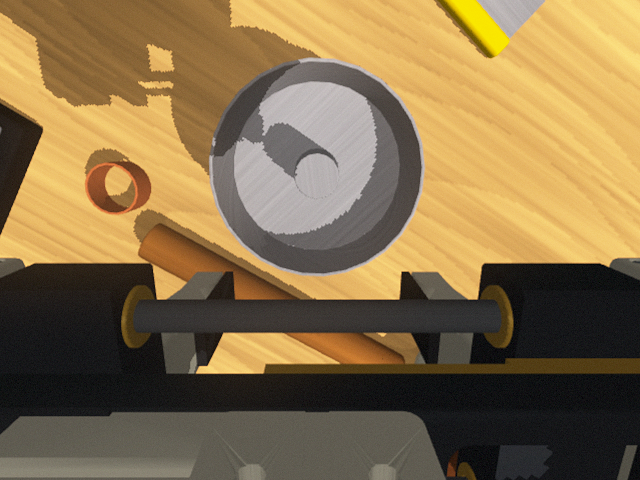

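View pics/s11.png

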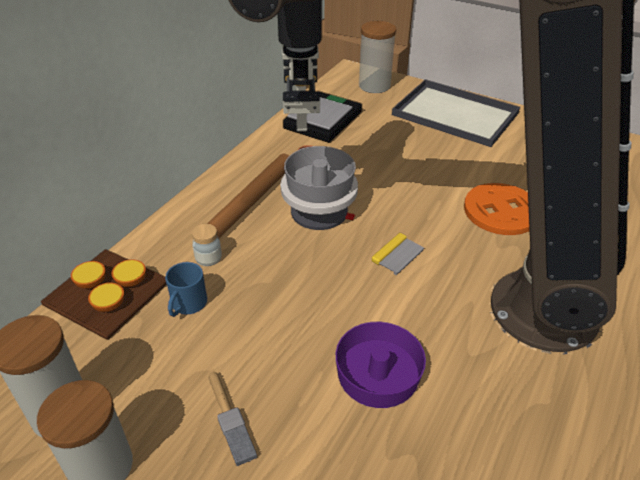

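The tin stands upright on the plate, its rim spanning columns 209–423, and nothing else has moved. I'll check how well it is centred.

Run:
```python
from h import *
import pickle
s,im,sd=pickle.load(open("w11.pkl","rb"))
hsv=cv2.cvtColor(np.ascontiguousarray(im),cv2.COLOR_RGB2HSV)
m=((hsv[...,1]<60)).astype(np.uint8); m[:45]=0;m[285:]=0;m[:,:195]=0;m[:,440:]=0
c=max(cv2.findContours(m,0,1)[0],key=cv2.contourArea); h=cv2.convexHull(c); print(cv2.boundingRect(h))
w=onplane("wrist",h[:,0],146.5,s); print("rim centre",cv2.minEnclosingCircle(w[:,:2].astype(np.float32)), cv2.fitEllipse(w[:,:2].astype(np.float32)))
print("tube top",onplane("wrist",[[317,175.5]],153.5,s))
show(sd,"s11c",(260,120,380,240),5)
a=cv2.imread("pics/side0.png")[:,:,::-1].astype(int)
```

```text
(209, 58, 216, 218)
rim centre ((601.7820434570312, -47.36129379272461), 87.68485260009766) ((601.7860107421875, -47.36721420288086), (174.69378662109375, 174.8159942626953), 21.3031005859375)
tube top [[601.37114574 -47.04144762 153.5       ]]
```

View pics/s11c.png

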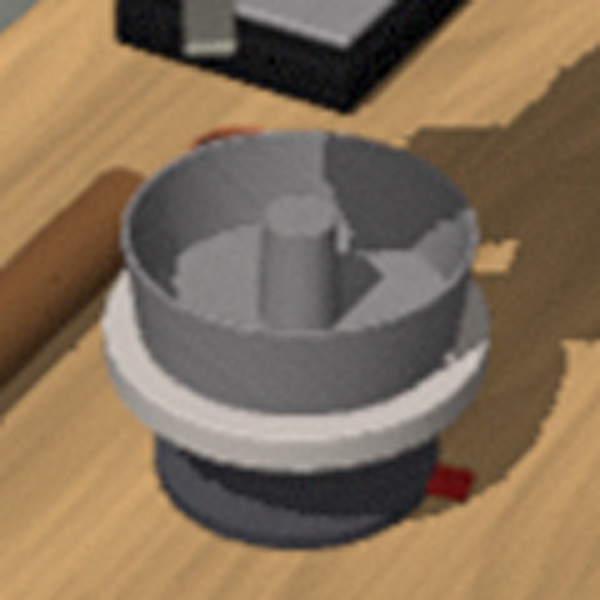

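The tin is centred to about 1 mm and level. Handing in.

```bash
python3 -c "
from workcell import env
print(env.job_done())"
```

```text
the job is handed in; nothing more can be done
None
```

The white plate is fully down on both pins of the turntable, and the grey ring tin stands upright on the centre of it. I handed the job in at about 20 s on the robot's clock.

- **Plate:** I found the bar's angle with the wrist camera, about 31.9° from the world x axis. I turned the plate to match and sighted one pin through its hole before lowering. It met no resistance at the pin tips. It came to rest at 75.0 mm TCP height, which is the fully-home height, and contact peaked at about 10 N. Afterwards the wrist picture showed both pins centred in their holes.
- **Tin:** It touched down at 104.2 mm, the height expected for standing on the plate. The last pictures show it level, with its rim centre at (601.8, −47.4) mm against the plate's (601.7, −46.2) mm. That is about 1.2 mm off, within the camera's 2 mm accuracy.
- **Everything else:** The gripper is clear of everything. The last side picture showed the other things where they started. I checked that by eye and did not measure it.

My first rough by-eye reading of the tin from the top camera disagreed with the wrist camera by about 4–9 mm. I used the wrist camera's value, and the grasp confirmed it.

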